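Twist the top pot off a nested pair

TASK

Two aluminium pots are nested one in the other in the round dark stand, hooked together. Take the top pot off by twisting it about an eighth of a turn, either way, as you begin to lift it, so that the lower pot stays seated in the stand. Set the top pot upright in the shallow steel tray without dropping it, and leave the single pot that stands on the desk where it is.

Things in the scene. Friction and masses are not known exactly. Their poses are not given: they have to be found in the camera images.
- top_grip (a point): Top pot, loose, about 80 g, aluminium: cup 60 mm across, 44 tall, on a foot 49 across, 28 tall; 72 to the rim. Point: on the axis, half-way up the cup, 50 mm above the underside; z up. Grip the cup across its bare +y and -y sides. At +x and -x: lugs (10 wide, 28 to 34 mm up, out to 36.5 from the axis) and rim hooks (10 wide, out to 42, up to 84). Nested, its foot is 28 deep in the lower pot.
- low_grip (a point): Lower pot, loose, same shape; point on its axis 50 mm above its underside. The top pot rests on its rim 44 mm higher, x axes alike within 4 degrees, lugs under this pot's hooks with 2 mm play in height: pulled straight up, both come. Twisted either way, the top pot turns easily, is free after 17 degrees, and lifts off best at 35 to 55 degrees. Hooks rise 12 mm above the rim.
- stand: Fixed dark steel stand: round base 96 mm across, 8 thick, ring 62 across up to 34, and at +x and -x pairs of posts up to 47 that keep the lower pot from turning (only lifting frees it). Origin: centre of its underside on the desk. The lower pot's underside sits 8 mm above it, the top pot's at 52, the top rim at 124, its hooks' tips at 136.
- tray_in (a point): Shallow square steel tray, fixed: 150 x 150 mm outside, 12 tall, walls and floor 3 thick. This point is the centre of its inner floor, 3 mm above the desk; x and y along its sides, z up.
- single_grip (a point): A third pot of the same shape, loose, standing alone and upright on the desk: a bystander. Point on its axis, 50 mm above its underside and the desk.

How it is judged:
By the outcome, as a careful person would: the job done as asked, in the order asked, and still so for the second after the job is handed in, with the robot touching nothing.
It also fails if it takes over 45 s, if anything falls off the work surface, if the arm or the gripper's body presses on something with over 40 N, if the wrist force passes 120 N, or if a joint passes its speed limit or range.

ROBOT

A 6-joint arm with a two-finger parallel gripper is mounted at the origin on a cart in front of the work surface, level with it; the furniture and walls round the work are solid. World frame = base frame: x ahead of the robot, y to its left, z up, the work surface at z = 0. Lengths are in m, angles in rad, forces in N, time in s.
With the tool pointing down it reaches from about 0.375 to 0.9 m from the base axis. Payload 3.1 kg.
Tool frame: the origin (TCP) lies between the finger pads; the fingertips stand 19 mm ahead of it and the grasp point (between the pads) is the TCP; z points along the fingers, y is the line along which they close (so a half turn about z gives the same grasp; the last joint's range is limited). The gripper opens to 87 mm and grips with 3 to 60 N. Pads are 19 mm wide; open, the fingers measure 117 mm over their backs; the gripper's body (75 mm by 190 mm) begins 51 mm behind the grasp point.
Start: joints at [1.06, 0.527, 1.433, -0, 1.181, -0.178], TCP at [0.204, 0.591, 0.242] pointing down, gripper open.
Joint ranges: [-3.08, 3.08], [-0.75, 2.2], [0.22, 2.44], [-1.43, 4.57], [0, 2.65], [-2.85, 2.85]. Speed limits (rad/s): [2.79, 2.79, 3.14, 3.14, 3.14, 3.14].

INTERFACE

Orientations are given as a unit quaternion [x, y, z, w].
In Python, from rig import robot, camera, camera_info, hand_in gives the robot as it stands.
- The arm moves only by the shell command python3 -m handwheel 'ROWS' [FORCE]. ROWS is a JSON object of lists of equal length, an entry for each row: "hand": the opening, from 0 (shut) to 1 (fully open); "translation": the shift along the world's x, y, z in mm, a list of three; "turn": the turn, a rotation vector about the world's x, y, z in rad, a list of three. In form: {"hand": [hand, ...], "translation": [[tx, ty, tz], ...], "turn": [[ax, ay, az], ...]}. A call has 1 to 12 rows; each row is the pose to reach, as a shift and turn from the pose commanded when the call began; what a row does not reach only later rows make up. A row lasts 1/12 s, in which the tool goes at most 41.7 mm and 7.16 degrees, less where a joint would pass 70% of its speed; a pose out of reach is approached as far as the arm can. A call with a gripper value outside its range is refused whole. The fingers move at their own pace and stop on an object; FORCE is the grip in N (left out, the last holds). Time passes only in rows, so rows that repeat a pose let the fingers close. It gives the time, the measured TCP pose, the force, the opening and the grip force at its end, in the units of the state.
- robot.get_obs(): the state, without advancing time (a new reading comes with each control period).
- camera(name): name is "side" or "top"; returns (picture, depth): 384x512x3 uint8, red, green, blue; 384x512 float32, m along the optical axis (not along the pixel's ray), 0 where there is no reading.
- camera_info(name): a dict with "vertical_fov" (degrees; the focal length in pixels is half the picture's height over the tangent of half this angle, whatever the lens; pixels are square), "cx", "cy" (the principal point, pixels), "world_from_camera" (4x4, takes a point from camera to world coordinates). Camera axes: x right, y down, z forward; pixel columns grow to the right and rows downward; lengths in m; the calibration is good to about 2 mm. A picture is of the moment at which its call begins. camera_info takes no time and is no camera call.
- hand_in(): hands the job in; it is judged then, once.
The state is a dict: "time": time; "q": joint angles; "joint_velocities": joint speeds; "joint_torque": joint torques, N m; "position": TCP position; "tool_rot": TCP orientation; "ft_force": force on the tool from outside, world axes, zero at the start; "moment": the same for the moment, N m; "grip_width": finger opening in m; "grip_force": force on a finger pad.
Only numpy, scipy, OpenCV 4.12 (cv2) and the standard library are available. Lean on these libraries where they do the work, as an engineer would, in place of code of your own. Each camera call takes 0.05 s, during which the arm holds its last target. There are 200 camera calls.

## Working session

There is one attempt and no reset: what is moved stays moved. The work goes in short steps, Python scripts to look and compute and a shell command to move; the robot and the scene stay as the last step left them, time stands still between calls to the robot, and variables do not carry over. Pictures are saved under pics/ and viewed, at most 10 in all, crops included, and the job is handed in when it is done.

```bash
ls; mkdir -p pics
python3 - <<'E'
from rig import robot,camera,camera_info
import cv2,numpy as np
o=robot.get_obs();print(o['time'],o['position'],o['tool_rot'],o['grip_width'])
ims=[]
for n in('side','top'):
    p,d=camera(n);np.savez(f'{n}0.npz',p=p,d=d);i=camera_info(n);print(n,i)
    cv2.imwrite(f'pics/{n}0.png',p[:,:,::-1])
E
```

```text
pics
0.0 [0.20380305 0.59010331 0.2405724 ] [ 1.65630074e-01  9.86187358e-01 -1.01710519e-03 -3.72266634e-04] 0.08697356612255197
side {'vertical_fov': 50.153627576973435, 'cx': 257.87207815576295, 'cy': 190.78891257176903, 'world_from_camera': array([[-0.74349454,  0.26196617, -0.61529634,  1.0278479 ],
       [ 0.66868936,  0.27968189, -0.68893583,  0.64325791],
       [-0.00839063, -0.92366215, -0.38311595,  0.42786091],
       [ 0.        ,  0.        ,  0.        ,  1.        ]])}
top {'vertical_fov': 49.47506562542317, 'cx': 252.16235188342583, 'cy': 191.27996928300183, 'world_from_camera': array([[-3.18796889e-03, -9.82708521e-01,  1.85131843e-01,
         3.17657203e-01],
       [-9.99815672e-01, -3.72840498e-04, -1.91959133e-02,
         8.87606638e-02],
       [ 1.89330122e-02, -1.85158914e-01, -9.82526192e-01,
         9.89960093e-01],
       [ 0.00000000e+00,  0.00000000e+00,  0.00000000e+00,
         1.00000000e+00]])}
```

View pics/side0.png

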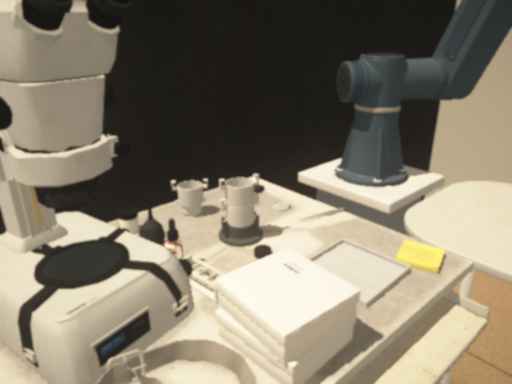

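View pics/top0.png

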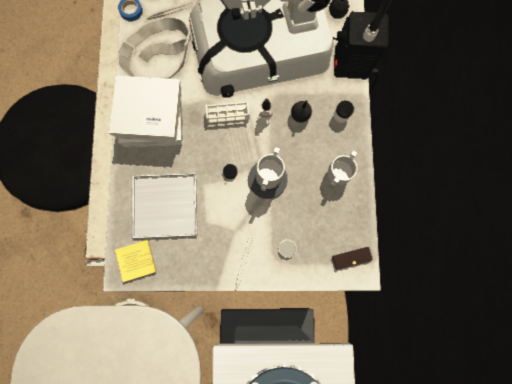

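The top view shows the nested stack at about (270,172), the single pot at (343,168) and the tray at (165,207). The side view has the stack at (240,205), the single pot at (189,195) and the tray at (360,270). Next I'll measure them.

```bash
cat > h.py <<'E'
import numpy as np,cv2
from rig import camera_info
def K(n):
    i=camera_info(n);return i,192/np.tan(np.radians(i['vertical_fov']/2))
def cloud(n,d):
    i,f=K(n);v,u=np.mgrid[:384,:512]
    T=i['world_from_camera'];P=np.stack([(u-i['cx'])/f*d,(v-i['cy'])/f*d,d],-1)
    W=P@T[:3,:3].T+T[:3,3];W[d<=0]=np.nan;return W
def ray(n,u,v,z):
    i,f=K(n);T=i['world_from_camera'];r=T[:3,:3]@[(u-i['cx'])/f,(v-i['cy'])/f,1]
    return T[:3,3]+r*(z-T[2,3])/r[2]
def proj(n,p):
    i,f=K(n);T=i['world_from_camera'];c=T[:3,:3].T@(np.array(p)-T[:3,3]);return f*c[0]/c[2]+i['cx'],f*c[1]/c[2]+i['cy']
E
python3 - <<'E'
from h import *
for n in('top','side'):
    z=np.load(n+'0.npz');W=cloud(n,z['d'])
    g=ray('top',270,172,.12);s=ray('top',343,168,.07);t=ray('top',165,207,.003)
    print(n,g,s,t)
    for nm,c,lo,hi in(('hooksTop',g,.126,.145),('rim',g,.10,.126),('hooks1',s,.0745,.09),('rim1',s,.055,.0745)):
        m=(np.hypot(W[...,0]-c[0],W[...,1]-c[1])<.06)&(W[...,2]>lo)&(W[...,2]<hi)
        p=W[m];print(nm,m.sum(), p.min(0) if len(p) else'',p.max(0)if len(p) else '')
        if 'hooks' in nm:print(np.c_[np.argwhere(m)[:,::-1],np.round(p*1000)].astype(int).tolist())
    m=(abs(W[...,0]-t[0])<.05)&(abs(W[...,1]-t[1])<.05);print('tray z',np.nanmedian(W[m][:,2]))
a=np.load('top0.npz')['p'][140:260,125:365,::-1]
b=np.load('side0.npz')['p'][165:285,160:420,::-1]
cv2.imwrite('pics/c1.png',np.vstack([cv2.resize(a,(780,300),interpolation=2)[:,:780],cv2.resize(b[:100],(780,300),interpolation=2)]))
E
```

```text
top [0.52368145 0.03335656 0.12      ] [ 0.54510235 -0.13657684  0.07      ] [0.46541005 0.27743101 0.003     ]
hooksTop 49 [0.49251456 0.01430622 0.1261113 ] [0.57286646 0.05511499 0.13794577]
[[275, 148, 573, 23, 134], [276, 148, 572, 21, 136], [277, 148, 573, 19, 135], [275, 149, 571, 23, 134], [276, 149, 570, 21, 136], [277, 149, 570, 19, 137], [278, 149, 571, 17, 135], [279, 149, 571, 14, 133], [275, 150, 568, 23, 135], [276, 150, 569, 21, 133], [277, 150, 567, 19, 138], [278, 150, 568, 17, 135], [279, 150, 569, 14, 132], [274, 151, 566, 25, 135], [275, 151, 566, 23, 134], [276, 151, 566, 21, 135], [277, 151, 566, 19, 134], [278, 151, 566, 17, 136], [275, 152, 565, 23, 131], [276, 152, 564, 21, 133], [277, 152, 564, 19, 135], [278, 152, 563, 17, 137], [260, 175, 516, 55, 126], [265, 178, 509, 45, 126], [264, 180, 503, 47, 132], [265, 180, 503, 45, 133], [266, 180, 503, 43, 136], [264, 181, 501, 47, 133], [265, 181, 501, 45, 133], [266, 181, 501, 43, 135], [267, 181, 501, 41, 134], [268, 181, 501, 39, 133], [263, 182, 499, 49, 134], [264, 182, 498, 47, 137], [265, 182, 499, 45, 1
[... 3692 characters left out ...]
180, 579, -162, 84], [173, 180, 576, -161, 84], [174, 180, 575, -158, 84], [203, 180, 522, -117, 82], [204, 180, 521, -114, 82], [205, 180, 518, -114, 82], [206, 180, 515, -115, 80], [171, 181, 584, -157, 84], [172, 181, 581, -158, 83], [173, 181, 577, -160, 82], [174, 181, 577, -156, 83], [175, 181, 572, -160, 80], [206, 181, 516, -113, 79], [171, 182, 583, -160, 81], [172, 182, 583, -156, 82], [173, 182, 579, -157, 81], [174, 182, 578, -155, 81], [206, 182, 515, -115, 75], [171, 183, 583, -159, 79], [172, 183, 582, -157, 79], [171, 184, 585, -156, 77], [172, 184, 582, -157, 76]]
rim1 370 [ 0.51445655 -0.17145172  0.0550815 ] [ 0.58410106 -0.10627511  0.07409016]
tray z 0.002395928042952189
```

View pics/c1.png

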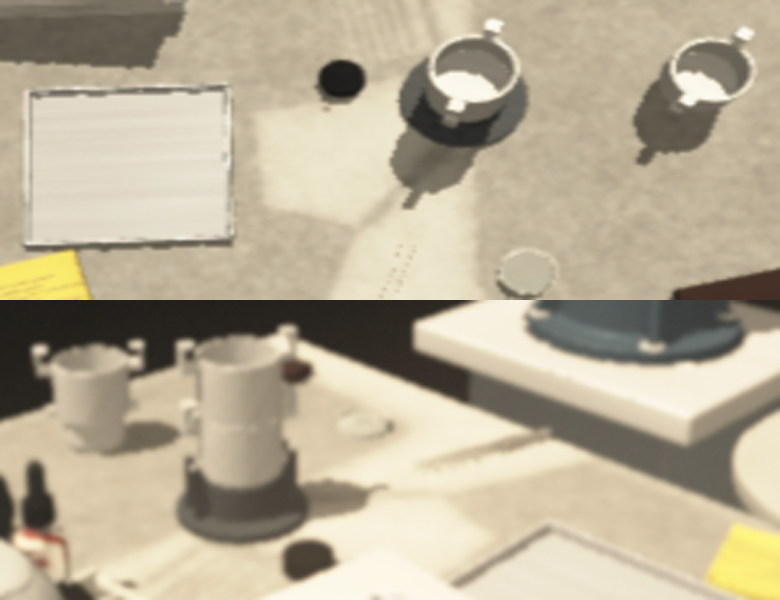

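Both views agree on the stack: axis at about (535, 33) mm, hooks at about 135 mm height, and the x axis at about -20°. The tool's closing axis is already near 70°, so it lines up. One more measurement: the tray, the path clearances and the rim centre.

Run:
```python
from h import *
Z={n:np.load(n+'0.npz') for n in('top','side')}
for n in Z:
    W=cloud(n,Z[n]['d']);x,y,z=np.moveaxis(W,-1,0)
    # cup circle fits from outer wall points (side view) and hook means
    for nm,c,l,u,hk in(('stack',(.535,.033),.085,.122,.128),('single',(.547,-.138),.035,.07,.077)):
        m=(np.hypot(x-c[0],y-c[1])<.034)&(z>l)&(z<u)
        A=W[m];
        h=W[(np.hypot(x-c[0],y-c[1])<.05)&(np.hypot(x-c[0],y-c[1])>.025)&(z>hk)&(z<hk+.012)]
        a=h[h[:,0]>c[0]].mean(0);b=h[h[:,0]<c[0]].mean(0)
        print(n,nm,(a+b)/2*1000,np.degrees(np.arctan2(*(a-b)[1::-1])),np.linalg.norm(a-b))
    m=(abs(x-.465)<.1)&(abs(y-.277)<.1)&(z>.008)&(z<.018);P=(W[m][:,:2]*1000).astype(np.float32)
    print('tray',n,len(P),cv2.minAreaRect(P),np.percentile(P,[1,99],axis=0).tolist())
    for nm,m in(('books',(x>.5)&(x<.85)&(y>.2)&(y<.45)&(z>.03)),('path',(x>.2)&(x<.65)&(y>-.1)&(y<.65)&(z>.03)&(np.hypot(x-.535,y-.033)>.06)),('far',(x>.6)&(x<.75)&(y>-.1)&(y<.2)&(z>.03))):
        P=W[m];print(nm,len(P),P.min(0) if len(P) else'',P.max(0) if len(P) else '')
```

```text
top stack [533.07249245  32.14241497 134.1968752 ] -19.38915005536966 0.07440070352764029
top single [ 545.42111987 -138.78785832   82.09831839] -34.14294912528238 0.07403612938569634
tray top 445 ((455.31951904296875, 290.7519226074219), (177.67799377441406, 176.84445190429688), 2.2977678775787354) [[365.782490234375, 201.5811895751953], [545.8936987304687, 370.5816906738281]]
books 4525 [0.61073249 0.20001857 0.03000421] [0.84979425 0.39248972 0.09880231]
path 1559 [0.61073249 0.23876832 0.03015545] [0.64995554 0.39248972 0.09819197]
far 913 [ 0.6718373  -0.07385919  0.03000595] [0.74998996 0.1841268  0.0984966 ]
side stack [536.5461245   34.7278635  133.35607851] -20.288686781883435 0.07465491040870467
side single [ 548.55658796 -137.30254414   82.04699214] -34.238802523947015 0.07536998396574227
tray side 574 ((446.1033020019531, 282.06365966796875), (169.6457977294922, 179.65711975097656), 83.64038848876953) [[365.8670541381836, 202.99514266967773], [542.7511352539062, 373.9128439331055]]
books 12387 [0.61287471 0.20000638 0.03000221] [0.84973013 0.39305651 0.0954745 ]
path 1710 [0.61287471 0.24426836 0.03003365] [0.64999512 0.39305651 0.0954745 ]
far 1201 [ 0.67605382 -0.06519901  0.03001146] [0.74875896 0.18208546 0.0988242 ]
```

```bash
python3 -m handwheel '{"hand":[1,1,1,1,1,1,1,1,1,1],"translation":[[30,-50,0],[60,-100,0],[84,-140,0],[107,-180,0],[131,-220,0],[155,-260,0],[178,-300,0],[202,-340,0],[226,-380,0],[250,-420,0]],"turn":[[0,0,0],[0,0,0],[0,0,0],[0,0,0],[0,0,0],[0,0,0],[0,0,0],[0,0,0],[0,0,-0.015],[0,0,-0.015]]}' 25
```

```text
time: 0.93
position: [0.4175, 0.2307, 0.2414]
tool_rot: [0.173, 0.985, -0.0, -0.0]
ft_force: [0.4, 0.6, 0.6]
grip_width: 0.0871
grip_force: 0.0
```

```bash
python3 -m handwheel '{"hand":[1,1,1,1,1,1,1],"translation":[[22,-38,0],[44,-76,0],[66,-112,0],[81,-137,0],[81,-137,0],[81,-137,0],[81,-137,0]],"turn":[[0,0,0],[0,0,0],[0,0,0],[0,0,0],[0,0,0],[0,0,0],[0,0,0]]}' 25
python3 - <<'E'
from h import *
from rig import robot,camera
q=robot.get_obs();print(q['time'],q['position']*1,q['tool_rot'])
p,d=camera('side');np.savez('side1.npz',p=p,d=d)
cv2.imwrite('pics/s1.png',cv2.resize(p[90:240,140:340,::-1],(800,600),interpolation=2))
E
```

```text
time: 1.52
position: [0.4973, 0.0957, 0.2411]
tool_rot: [0.173, 0.985, 0.0, -0.001]
ft_force: [-1.1, 0.7, -0.6]
grip_width: 0.087
grip_force: 0.0
1.5167 [0.49729836 0.09573725 0.24106475] [ 1.73390951e-01  9.84852519e-01  6.73994855e-05 -1.04379354e-03]
```

View pics/s1.png

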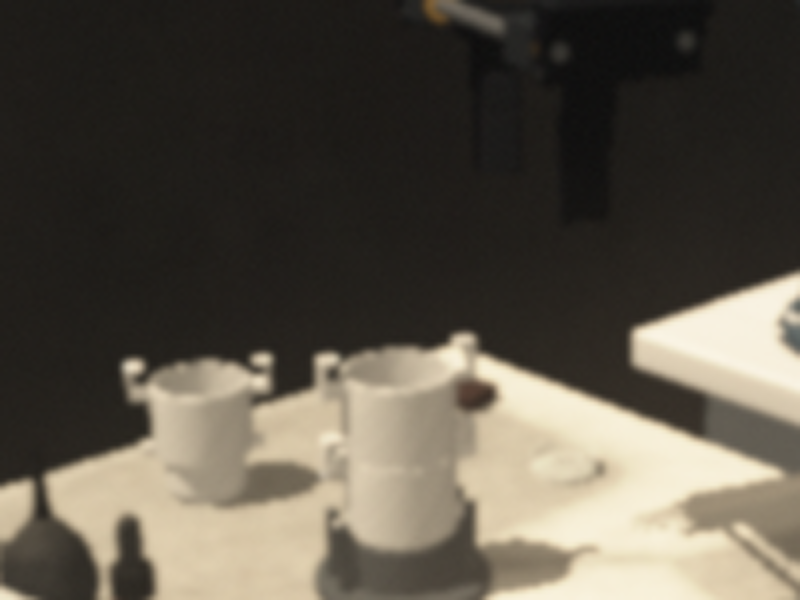

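The side view shows the stack undisturbed, at crop (400,450), with the gripper above and short of it. The last move was limited by joint speed, so I'll finish the remaining (38,-62) mm and come down to just above the hooks.

```bash
python3 -m handwheel '{"hand":[1,1,1,1,1,1,1,1],"translation":[[18,-30,0],[38,-62,0],[38,-62,0],[38,-62,-20],[38,-62,-45],[38,-62,-70],[38,-62,-70],[38,-62,-70]],"turn":[[0,0,0],[0,0,0],[0,0,0],[0,0,0],[0,0,0],[0,0,0],[0,0,0],[0,0,0]]}' 25
python3 - <<'E'
from h import *
from rig import robot,camera
q=robot.get_obs();print(q['time'],q['position']*1)
t=q['position'];T=np.array(t)
im=[]
for n in('side','top'):
    p,d=camera(n);W=cloud(n,d);x,y,z=np.moveaxis(W,-1,0)
    u=np.array([np.cos(np.radians(70)),np.sin(np.radians(70))])
    a=(x-t[0])*u[0]+(y-t[1])*u[1];b=-(x-t[0])*u[1]+(y-t[1])*u[0]
    for s in(1,-1):
        m=(z>t[2]-.025)&(z<t[2]+.01)&(s*a>.03)&(s*a<.07)&(abs(b)<.03)
        if m.sum():print(n,s,m.sum(),'along',np.percentile(a[m],[2,98]),'across',np.percentile(b[m],[2,98]),'zmin',z[m].min()-t[2])
    im.append(p[:,:,::-1])
cv2.imwrite('pics/s2.png',np.hstack([cv2.resize(im[0][120:270,190:290],(400,600),interpolation=2),cv2.resize(im[1][110:260,220:320],(400,600),interpolation=2)]))
E
```

```text
time: 2.23
position: [0.5346, 0.0351, 0.1707]
tool_rot: [0.172, 0.985, 0.0, -0.002]
ft_force: [-0.3, -0.7, 0.5]
grip_width: 0.087
grip_force: 0.0
2.2333 [0.53462885 0.03512655 0.17072758]
side 1 167 along [0.04414875 0.05586312] across [-0.01154174  0.00948228] zmin -0.01966271667026709
side -1 147 along [-0.05124844 -0.04098821] across [-0.01186158  0.00890275] zmin -0.020211015601042326
```

View pics/s2.png

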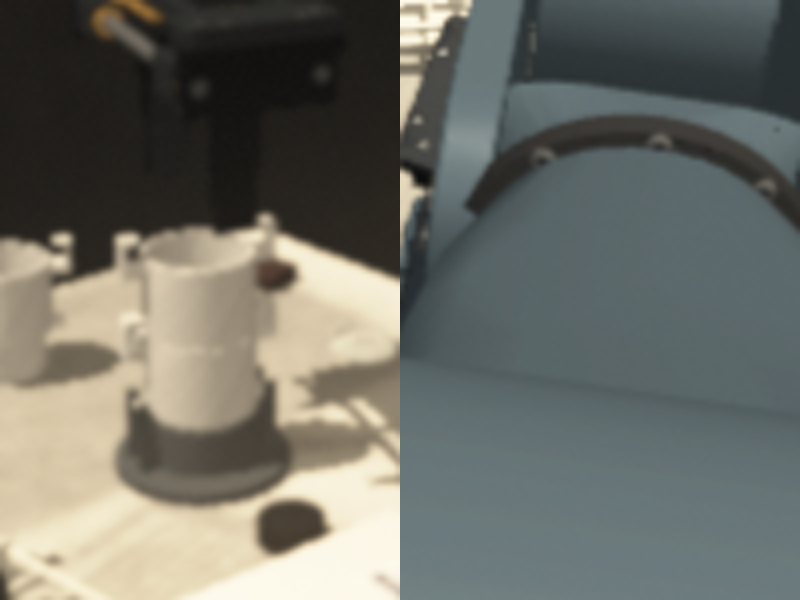

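Close up, in the side view the open fingers sit above both bare sides of the cup; the top view is blocked by the arm. Their measured offset puts the pot axis at about (535, 33.5). Now I descend to z of about 106 mm.

```bash
python3 -c "
from rig import robot;print(robot.get_obs()['position'])"; python3 -m handwheel '{"hand":[1,1,1,1,1,1],"translation":[[0,-1,-15],[0,-1,-35],[0,-1,-55],[0,-1,-65],[0,-1,-65],[0,-1,-65]],"turn":[[0,0,0],[0,0,0],[0,0,0],[0,0,0],[0,0,0],[0,0,0]]}' 25
```

```text
[0.53671878 0.03445668 0.17271898]
time: 2.83
position: [0.5367, 0.0327, 0.1073]
tool_rot: [0.173, 0.985, 0.0, 0.001]
ft_force: [-0.1, -0.3, 0.0]
grip_width: 0.0871
grip_force: 0.0
```

```bash
python3 -m handwheel '{"hand":[0.8,0.7,0.6,0.5,0.5,0.5,0.5,0.5],"translation":[[0,0,0],[0,0,0],[0,0,0],[0,0,0],[0,0,0],[0,0,0],[0,0,0],[0,0,0]],"turn":[[0,0,0],[0,0,0],[0,0,0],[0,0,0],[0,0,0],[0,0,0],[0,0,0],[0,0,0]]}' 25
```

```text
time: 3.5
position: [0.5365, 0.0324, 0.107]
tool_rot: [0.173, 0.985, -0.0, 0.0]
ft_force: [-2.3, -1.2, 3.7]
grip_width: 0.0599
grip_force: 25.0
```

```bash
python3 -m handwheel '{"hand":[0.5,0.5,0.5,0.5,0.5,0.5,0.5,0.5,0.5,0.5,0.5],"translation":[[0,0,0.5],[0,0,1],[0,0,1],[0,0,1],[0,0,1],[0,0,1],[0,0,1],[0,0,1],[0,0,1],[0,0,1],[0,0,1]],"turn":[[0,0,0],[0,0,0.09],[0,0,0.18],[0,0,0.27],[0,0,0.36],[0,0,0.45],[0,0,0.55],[0,0,0.66],[0,0,0.77],[0,0,0.77],[0,0,0.77]]}' 25
python3 - <<'E'
from h import *
from rig import camera
p,d=camera('side')
cv2.imwrite('pics/s3.png',cv2.resize(p[120:270,180:300,::-1],(480,600),interpolation=2))
E
```

```text
time: 4.42
position: [0.5358, 0.0327, 0.1072]
tool_rot: [-0.208, 0.978, 0.0, -0.0]
ft_force: [-0.1, 0.3, -1.4]
grip_width: 0.0603
grip_force: 25.0
```

View pics/s3.png

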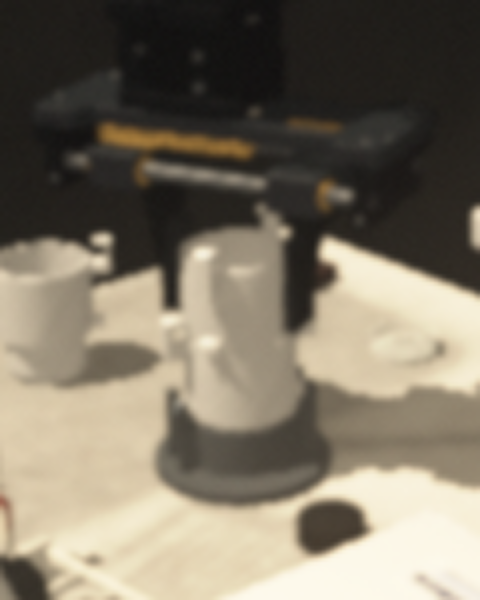

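The top pot's hook (205,255) and lug (207,342) have turned about 44° away from the lower pot's hook, which is still at (172,322). The wrist force is small. Now I lift straight up.

```bash
python3 -m handwheel '{"hand":[0.5,0.5,0.5,0.5,0.5,0.5,0.5,0.5,0.5,0.5,0.5,0.5],"translation":[[0,0,3],[0,0,6],[0,0,10],[0,0,15],[0,0,21],[0,0,28],[0,0,36],[0,0,46],[0,0,56],[0,0,66],[0,0,70],[0,0,70]],"turn":[[0,0,0],[0,0,0],[0,0,0],[0,0,0],[0,0,0],[0,0,0],[0,0,0],[0,0,0],[0,0,0],[0,0,0],[0,0,0],[0,0,0]]}' 25
python3 - <<'E'
from h import *
from rig import camera
p,d=camera('side');W=cloud('side',d)
m=np.hypot(W[...,0]-.535,W[...,1]-.033)<.045
z=W[m][:,2];print(np.histogram(z,bins=np.arange(0,.22,.01)))
cv2.imwrite('pics/s4.png',cv2.resize(p[80:270,180:300,::-1],(380,600),interpolation=2))
E
```

```text
time: 5.47
position: [0.5371, 0.0325, 0.1792]
tool_rot: [-0.21, 0.978, -0.001, 0.002]
ft_force: [-0.1, -0.4, -1.0]
grip_width: 0.0605
grip_force: 25.0
(array([237, 155, 161, 164, 168, 148, 203, 317,  31,  23,   0,   0,  50,
       111,  98, 115, 193, 197, 256, 275, 147]), array([0.  , 0.01, 0.02, 0.03, 0.04, 0.05, 0.06, 0.07, 0.08, 0.09, 0.1 ,
       0.11, 0.12, 0.13, 0.14, 0.15, 0.16, 0.17, 0.18, 0.19, 0.2 , 0.21]))
```

View pics/s4.png

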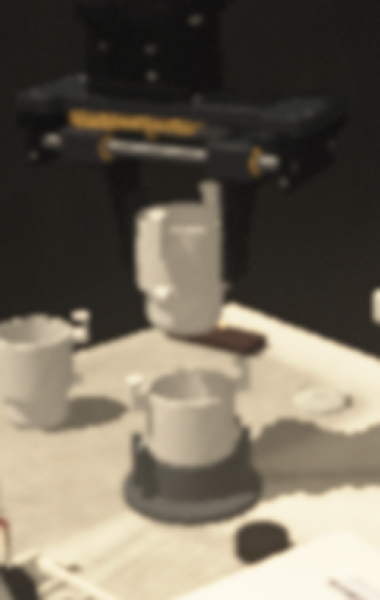

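The lower pot has stayed seated, with its rim near 80 mm at (190,375), and the top pot hangs upright and clear at (180,265). Now to the tray.

```bash
python3 -m handwheel '{"hand":[0.5,0.5,0.5,0.5,0.5,0.5,0.5,0.5,0.5,0.5,0.5,0.5],"translation":[[-4,14,0],[-11,39,0],[-18,64,0],[-26,90,0],[-33,116,0],[-41,142,0],[-48,168,0],[-55,194,0],[-62,218,0],[-67,235,0],[-70,245,0],[-70,245,0]],"turn":[[0,0,0],[0,0,0],[0,0,0],[0,0,0],[0,0,0],[0,0,0],[0,0,0],[0,0,0],[0,0,0],[0,0,0],[0,0,0],[0,0,0]]}' 25
python3 -m handwheel '{"hand":[0.5,0.5,0.5,0.5,0.5,0.5],"translation":[[0,0,-25],[0,0,-55],[0,0,-75],[0,0,-80],[0,0,-80],[0,0,-80]],"turn":[[0,0,0],[0,0,0],[0,0,0],[0,0,0],[0,0,0],[0,0,0]]}' 25
python3 - <<'E'
from h import *
from rig import camera,robot
print(robot.get_obs()['position'])
p,d=camera('side');W=cloud('side',d)
m=np.hypot(W[...,0]-.466,W[...,1]-.278)<.026
z=W[m][:,2];print(np.histogram(z,bins=np.arange(0,.14,.01))[0])
cv2.imwrite('pics/s5.png',cv2.resize(p[110:310,200:440,::-1],(720,600),interpolation=2))
E
```

```text
time: 6.52
position: [0.4651, 0.2791, 0.177]
tool_rot: [-0.211, 0.978, 0.0, -0.001]
ft_force: [-0.4, 0.4, -1.2]
grip_width: 0.0602
grip_force: 25.0
time: 7.02
position: [0.4669, 0.277, 0.0978]
tool_rot: [-0.209, 0.978, -0.0, 0.0]
ft_force: [-0.4, -0.4, 0.0]
grip_width: 0.0605
grip_force: 25.0
[0.4668743  0.27701537 0.09782155]
[340   0   0   0  67 127  81   0   0   8  16  12   0   0]
```

View pics/s5.png

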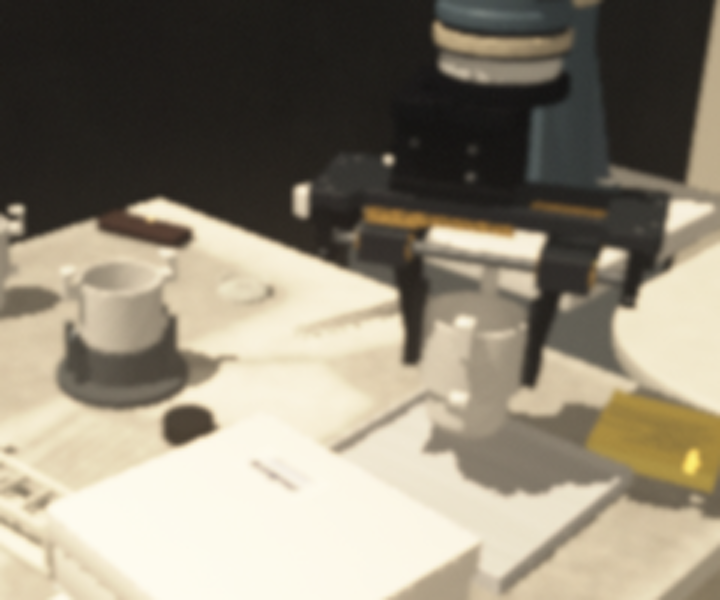

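The pot hangs upright over the tray at (475,390), its underside about 43 mm up. I lower it gently until I feel contact.

```bash
python3 -m handwheel '{"hand":[0.5,0.5,0.5,0.5,0.5,0.5],"translation":[[0,0,-14],[0,0,-28],[0,0,-34],[0,0,-37],[0,0,-37],[0,0,-37]],"turn":[[0,0,0],[0,0,0],[0,0,0],[0,0,0],[0,0,0],[0,0,0]]}' 10
python3 -m handwheel '{"hand":[0.5,0.5,0.5],"translation":[[0,0,-1],[0,0,-1.5],[0,0,-1.5]],"turn":[[0,0,0],[0,0,0],[0,0,0]]}' 10
```

```text
time: 7.57
position: [0.4667, 0.2778, 0.0613]
tool_rot: [-0.21, 0.978, 0.0, 0.001]
ft_force: [0.0, 0.4, 0.4]
grip_width: 0.0611
grip_force: 10.0
time: 7.82
position: [0.4664, 0.2777, 0.0594]
tool_rot: [-0.21, 0.978, 0.0, 0.0]
ft_force: [0.0, 0.8, -0.7]
grip_width: 0.0605
grip_force: 10.0
```

```bash
python3 -m handwheel '{"hand":[0.5,0.5,0.5],"translation":[[0,0,-0.5],[0,0,-1],[0,0,-1]],"turn":[[0,0,0],[0,0,0],[0,0,0]]}' 10
python3 -m handwheel '{"hand":[0.5,0.5,0.5],"translation":[[0,0,-0.5],[0,0,-1],[0,0,-1]],"turn":[[0,0,0],[0,0,0],[0,0,0]]}' 10
```

```text
time: 8.07
position: [0.4662, 0.2777, 0.0581]
tool_rot: [-0.21, 0.978, 0.0, 0.0]
ft_force: [-0.2, 0.9, -0.6]
grip_width: 0.0607
grip_force: 10.0
time: 8.32
position: [0.4664, 0.2776, 0.0579]
tool_rot: [-0.21, 0.978, -0.0, 0.0]
ft_force: [-0.9, -1.2, 6.5]
grip_width: 0.0607
grip_force: 10.0
```

Contact: 6.5 N up at z = 58 mm, where I expected it. Release gently and retreat straight up.

```bash
python3 -m handwheel '{"hand":[0.72,0.75,0.85,1,1,1,1,1],"translation":[[0,0,0.5],[0,0,0.5],[0,0,0.5],[0,0,0.5],[0,0,0.5],[0,0,0.5],[0,0,0.5],[0,0,0.5]],"turn":[[0,0,0],[0,0,0],[0,0,0],[0,0,0],[0,0,0],[0,0,0],[0,0,0],[0,0,0]]}' 10
python3 -m handwheel '{"hand":[1,1,1,1,1,1,1,1],"translation":[[0,0,10],[0,0,25],[0,0,45],[0,0,70],[0,0,100],[0,0,130],[0,0,150],[0,0,150]],"turn":[[0,0,0],[0,0,0],[0,0,0],[0,0,0],[0,0,0],[0,0,0],[0,0,0],[0,0,0]]}'
python3 - <<'E'
from h import *
from rig import camera,robot
print(robot.get_obs()['position'])
p,d=camera('side');W=cloud('side',d);x,y,z=np.moveaxis(W,-1,0)
for c in((.466,.278),(.535,.033)):
    m=(np.hypot(x-c[0],y-c[1])<.05)&(z<.11);print(np.histogram(z[m],bins=np.arange(0,.12,.01))[0],np.percentile(z[m],99.5))
cv2.imwrite('pics/s6.png',cv2.resize(p[110:310,150:440,::-1],(800,552),interpolation=2))
E
```

```text
time: 8.98
position: [0.4661, 0.2776, 0.0575]
tool_rot: [-0.21, 0.978, 0.0, -0.0]
ft_force: [0.3, 0.2, -0.1]
grip_width: 0.0863
grip_force: 0.0
time: 9.65
position: [0.4688, 0.2787, 0.2129]
tool_rot: [-0.21, 0.978, 0.001, 0.005]
ft_force: [0.5, 0.8, 0.6]
grip_width: 0.0871
grip_force: 0.0
[0.46880527 0.27867272 0.21293526]
[812 120  74 162 184 250 303 243  55   0   0] 0.08624782781242346
[411 159 162 168 163 150 206 313  39  21   0] 0.0915200893507615
```

View pics/s6.png

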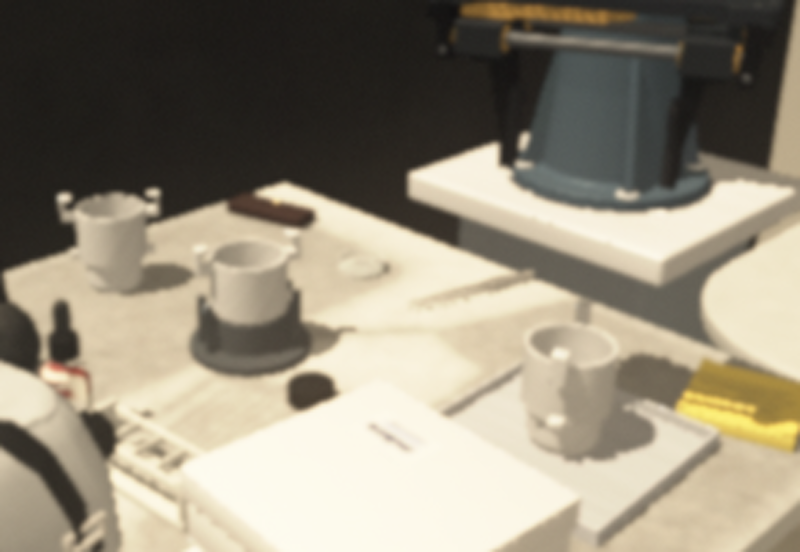

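The top pot stands upright in the tray at (570,390), the lower pot is still seated in the stand at (248,285), and the single pot at (110,240) is untouched. The gripper is clear of everything.

```bash
python3 -c "
from rig import hand_in;print(hand_in())"
```

```text
the job is handed in; nothing more can be done
None
```

I twisted the top pot about 44°, lifted it off and set it upright in the tray; the lower pot stayed seated in the stand, the single pot was left where it stood, and I handed the job in at about 10 s.

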